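Refit the strainer basket of a denture box

ROBOT

A 7-joint arm with a two-finger parallel gripper is mounted at the origin on the work surface. World frame = base frame: x ahead of the robot, y to its left, z up, the work surface at z = 0. Lengths are in mm, angles in degrees, forces in N, time in s.
With the tool pointing down it reaches from about 425 to 925 mm from the base axis. Payload 6.8 kg.
Tool frame: the origin (TCP) lies on the mounting face of the last link; the fingertips stand 182 mm ahead of it and the grasp point (between the pads) lies 163 mm ahead of it; z points along the fingers, y is the direction in which the jaws open and shut (so a half turn about z gives the same grasp; the last joint's range is limited). The gripper opens to 88 mm and grips with 3 to 60 N. Pads are 20 mm wide; open, the fingers measure 115 mm over their backs; the gripper's body (75 mm by 178 mm) begins 61 mm behind the grasp point.
Start: joints at [-71.396, 27.33, 1.283, 89.118, -0.659, 63.558, -4.761], TCP at [283.104, 612.776, 404.664] pointing down, gripper open.
Joint ranges: [-169.35, 169.35], [-19.33, 120.38], [-80.79, 83.38], [13.8, 139.57], [-78.32, 258.32], [9.67, 109.79], [-169.56, 169.56]. Speed limits (degrees/s): [136.94, 136.94, 180, 180, 180, 180, 180].

INTERFACE

Orientations are given as a 3x3 rotation matrix whose columns are the frame's x, y, z axes.
In Python, from rig import r, capture gives the robot as it stands.
- The arm moves only by the shell command python3 -m crank 'ROWS'. ROWS is JSON, one flat list of numbers, 7 for each row, row after row: the shift along the tool's x, y, z in cm, then the turn, a rotation vector about the tool's x, y, z in degrees, then the gripper command: -1 is fully open, 1 is shut, values between are in proportion. In form: [x, y, z, ax, ay, az, hand, x, y, z, ax, ay, az, hand, ...]. A call has 1 to 20 rows; each row is the pose to reach, as a shift and turn from the pose commanded when the call began, along the tool's axes at that moment; what a row does not reach only later rows make up. A row lasts 1/8 s, in which the tool goes at most 62.5 mm and 10.7 degrees, less where a joint would pass 70% of its speed; a pose out of reach is approached as far as the arm can. A call with a gripper value outside its range is refused whole. The fingers move at their own pace and stop on an object; the grip force is fixed at half the most. Time passes only in rows, so rows that repeat a pose let the fingers close. It gives the time, the measured TCP pose, the force and the opening at its end, in the units of the state.
- r.read_state(): the state, without advancing time (a new reading comes with each control period).
- capture(name): name is "scene" or "top"; returns a dict with "color" (480x640x3 uint8, blue, green, red), "vertical_fov" (degrees; the focal length in pixels is half the picture's height over the tangent of half this angle, whatever the lens; pixels are square), "cx", "cy" (the principal point, pixels), "view" (4x4, takes a point from world to camera coordinates). Camera axes: x right, y up, looking along -z (the intrinsics and any distortion apply to the point x, -y, -z); pixel columns grow to the right and rows downward; lengths in mm; the calibration is good to about 2 mm. A picture is of the moment at which its call begins. There is no depth.
- r.sign_off(): hands the job in, once; it reports no verdict.
The state is a dict: "time": time; "joint_pos": joint angles; "qvel": joint speeds; "effort": joint torques, N m; "tcp_pos": TCP position; "orientation": TCP orientation; "ft_force": force on the tool from outside, world axes, zero at the start; "wrist_torque": the same for the moment, N m; "finger_gap": finger opening in mm.
Only numpy, scipy, OpenCV 4.12 (cv2) and the standard library are available. Lean on these libraries where they do the work, as an engineer would, in place of code of your own. Each camera call takes 0.05 s, during which the arm holds its last target.

TASK

The rinsed strainer basket is drying on the ledge: pick it up by its lift tab and hang it back in the clear denture box, lowering its hinge axle into both open slots at once. Press it down past the spring catches until both ends are felt to bottom, and hold it pressed there firmly for a moment, but never lean hard on the brittle plastic. Let go so that it hangs level in the box, and leave everything else on the ledge alone.

Things in the scene. Friction and masses are not known exactly. Their poses are not given: they have to be found in the camera images.
- denture_box: Fixed clear tub 90 x 108 x 58 mm. Origin: ledge level, under the middle of the hinge line; x to its rear, z up. At y = +-55 a white cheek 10 mm thick, 83 mm high, has a slot 9.5 mm wide for the axle, open and flared at the top. A sprung steel catch narrows each: 8 to 19 N in all pushes the axle past both. They drag on it to the last. About 21 N held evenly at the bottom seats both ends; 20 N on one end cracks a cheek.
- basket: Blue lattice strainer basket, 72 x 88 x 40 mm, about 90 g, loose, standing level. Origin: underside, below the middle of its axle; z up. The steel axle, 8 mm thick and 128 mm long, runs along y at 54 mm height. The basket spans x = -58 to +14 mm, as the tub spans -67 to +23: hung up, both frames coincide seen from above, the origin 14 mm above the box's.
- tab (a point): Grip point of the basket's lift tab, on the basket's z axis 76 mm above its underside. The flat upright tab stands on the middle of the axle: 9 mm thick along x, 28 mm wide along y, from the axle to 86 mm height. Axes as the basket's.
- axle_left (a point): Point on the axle's centre line where it enters the left slot: basket frame (0, 55, 54) mm. Collars 47 mm out keep the axle centred between the cheeks, with 3 mm play.
- axle_right (a point): Point on the axle's centre line where it enters the right slot: basket frame (0, -55, 54) mm.
- slot_left: White web of the left cheek, the bottom of its slot. Origin: where axle_left lies when fully home, box frame (0, 55, 68) mm, 4 mm above the slot's bottom, 15 mm below the top of the cheek. The catch first touches the axle 10 to 12 mm above it and drags on it down to the bottom. Axes as the box's.
- slot_right: The same on the right: origin at box frame (0, -55, 68) mm.
- toothbrush: Bamboo toothbrush, 184 mm long, lying along its x. Bystander.
- pill_case: Grey seven-day pill case, 36 x 154 x 23 mm, lying. Bystander.
- soap_dish: White round soap dish with a bar of soap, 116 mm across, 36 mm high. Bystander.
- box_lid: Pale blue lid of the denture box, 94 x 112 x 12 mm, lying flat. Bystander, not needed.
- rinse_bottle: Green rinse bottle, 60 mm across, 150 mm tall. Bystander.
- tablet_tube: White tube with a blue cap, 33 mm across, 114 mm tall, standing. Bystander.
Things that resemble listed ones, but are neither listed nor needed, are in the scene too. What is shaped like the denture_box but orange or yellow is not meant.

How it is judged (in metres and radians):
On the way, in this order (a step that is already met when the one before it is completed fails the run):
1. the basket is lifted clear of the ledge (height (world z) of basket above 0.06 m), for 0.1 s.
2. both axle ends are on the bottom of their slots, and each is pressed down there with at least 7 N (z of axle_left in the frame of slot_left below 0.0015 m and z of axle_right in the frame of slot_right below 0.0015 m and horizontal distance between axle_left and slot_left below 0.006 m and horizontal distance between axle_right and slot_right below 0.006 m and contact force between basket and slot_left above 7 N and contact force between basket and slot_right above 7 N), for 0.2 s.
At the end, for the whole second after the job is handed in: each axle end lies within 1.5 mm of the bottom of its own slot (6 mm sideways), the basket is level within 6 degrees, at rest and released (z of axle_left in the frame of slot_left below 0.0015 m and z of axle_right in the frame of slot_right below 0.0015 m and horizontal distance between axle_left and slot_left below 0.006 m and horizontal distance between axle_right and slot_right below 0.006 m and angle between basket's own z axis and vertical below 0.1 rad and linear speed of basket below 0.02 m/s and angular speed of basket below 0.2 rad/s); the robot touches nothing.
It fails at once if an axle end is pressed on the bottom of its slot with over 20 N, more than the brittle cheek stands (contact force between basket and slot_left above 20 N or contact force between basket and slot_right above 20 N).
It fails at once if the basket is jammed hard against the box, catches and all (contact forces adding up to over 60 N) (contact force between basket and denture_box above 60 N).
It fails at once if the fingers press on the box itself with over 20 N (contact force between the fingers and denture_box above 20 N).
It fails at once if another thing on the ledge is shifted by over 15 mm (distance of any of toothbrush, pill_case, soap_dish, box_lid, rinse_bottle, tablet_tube from where it was at the start of the episode above 0.015 m).
It also fails if it takes over 61 s, if anything falls off the work surface, if the arm or the gripper's body presses on something with over 40 N, if the wrist force passes 120 N, or if a joint passes its speed limit or range.

## Working session

There is one attempt and no reset: what is moved stays moved. The work goes in short steps, Python scripts to look and compute and a shell command to move; the robot and the scene stay as the last step left them, time stands still between calls to the robot, and variables do not carry over. Pictures are saved under pics/ and viewed, and the job is handed in when it is done.

```bash
mkdir -p pics; ls; python3 - <<'E'
from rig import r,capture
import cv2,json
s=r.read_state(); print(s)
for n in("scene","top"):
    c=capture(n); cv2.imwrite(f"pics/{n}0.png",c["color"]); print(n,c["vertical_fov"],c["cx"],c["cy"],c["view"],[k for k in c])
E
```

```text
pics
{'time': 0.0, 'joint_pos': array([-71.39705902,  27.37689366,   1.27872726,  89.17663238,
        -0.65788378,  63.55818961,  -4.75950386]), 'qvel': array([ 0.05217942,  0.06422053, -0.13106253,  0.01085123, -0.08888499,
        0.02372436,  0.03605249]), 'effort': array([-1.80265029e-03, -5.82854104e+01,  1.53329685e+00, -2.72620869e+01,
       -5.44637209e-02,  1.68776553e-02,  1.53560136e-04]), 'tcp_pos': array([282.96527727, 612.53359672, 403.68053441]), 'orientation': array([[-9.07835888e-01,  4.19325171e-01, -6.33078582e-04],
       [ 4.19325625e-01,  9.07834292e-01, -1.70829219e-03],
       [-1.41599469e-04, -1.81631503e-03, -9.99998340e-01]]), 'ft_force': array([ 0.63423321, -0.43609595, -0.25147032]), 'wrist_torque': array([ 0.01150809, -0.06366183, -0.04016076]), 'finger_gap': 87.88725273824109}
scene 56.55705331568983 328.3799467519759 233.04352594729167 [[ 5.54138839e-02  9.98359551e-01  1.44051668e-02 -2.62888529e+01]
 [-5.31462242e-01  1.72789138e-02  8.46905735e-01  2.34804912e+02]
 [ 8.45267524e-01 -5.45861383e-02  5.31547897e-01 -1.75292324e+03]
 [ 0.00000000e+00  0.00000000e+00  0.00000000e+00  1.00000000e+00]] ['color', 'vertical_fov', 'cx', 'cy', 'view']
top 44.660587071000975 332.29886684833895 227.41523640469472 [[ 2.43574717e-03 -9.99913101e-01  1.29559679e-02 -2.41947013e+01]
 [ 9.98283090e-01  3.18959475e-03  5.84867433e-02 -5.55501171e+02]
 [-5.85229852e-02  1.27912647e-02  9.98204109e-01 -1.25139611e+03]
 [ 0.00000000e+00  0.00000000e+00  0.00000000e+00  1.00000000e+00]] ['color', 'vertical_fov', 'cx', 'cy', 'view']
```

View pics/scene0.png

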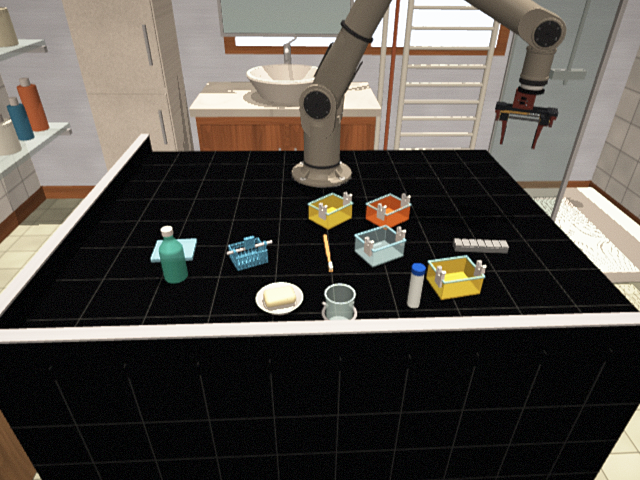

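View pics/top0.png

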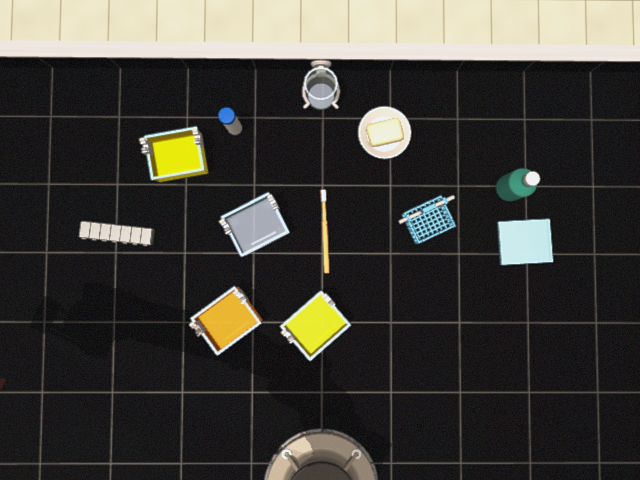

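```bash
cat > h.py <<'E'
import numpy as np,cv2
from rig import r,capture
def K(c):
    f=240/np.tan(np.radians(c["vertical_fov"])/2); return f,c["cx"],c["cy"]
def ray(c,u,v):
    f,cx,cy=K(c); V=np.array(c["view"]); R=V[:3,:3]; t=V[:3,3]
    d=R.T@np.array([(u-cx)/f,-(v-cy)/f,-1]); return -R.T@t,d
def onz(c,u,v,z):
    o,d=ray(c,u,v); return o+d*(z-o[2])/d[2]
def proj(c,p):
    f,cx,cy=K(c); V=np.array(c["view"]); q=V[:3,:3]@np.array(p,float)+V[:3,3]
    return cx+f*q[0]/-q[2], cy-f*q[1]/-q[2]
def crop(c,u,v,w,h,k,name):
    im=c["color"][v:v+h,u:u+w]; im=cv2.resize(im,None,fx=k,fy=k,interpolation=cv2.INTER_CUBIC); cv2.imwrite("pics/"+name,im)
E
python3 - <<'E'
from h import *
c=capture("top")
a=c["color"][185:265,210:300]; b=c["color"][185:265,390:480]
cv2.imwrite("pics/t1.png",cv2.resize(np.vstack([np.hstack([a])]),None,fx=7,fy=7,interpolation=cv2.INTER_CUBIC))
cv2.imwrite("pics/t2.png",cv2.resize(b,None,fx=7,fy=7,interpolation=cv2.INTER_CUBIC))
c=capture("scene")
crop(c,340,210,90,65,8,"s1.png"); crop(c,215,225,75,55,8,"s2.png")
E
```

```text
(no output)
```

View pics/t1.png

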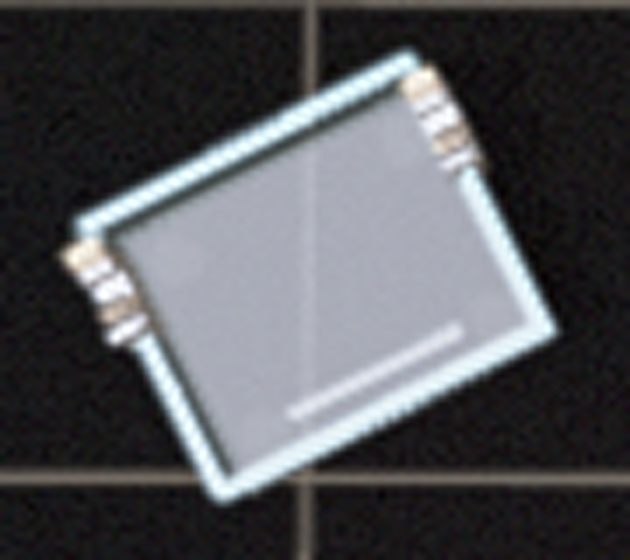

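View pics/t2.png

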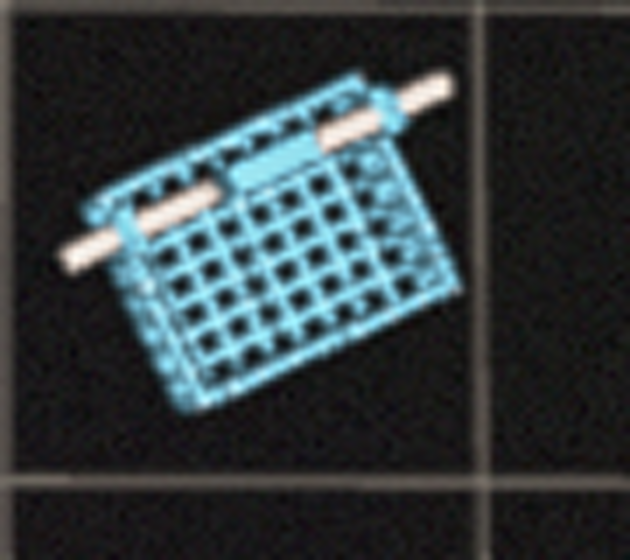

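View pics/s1.png

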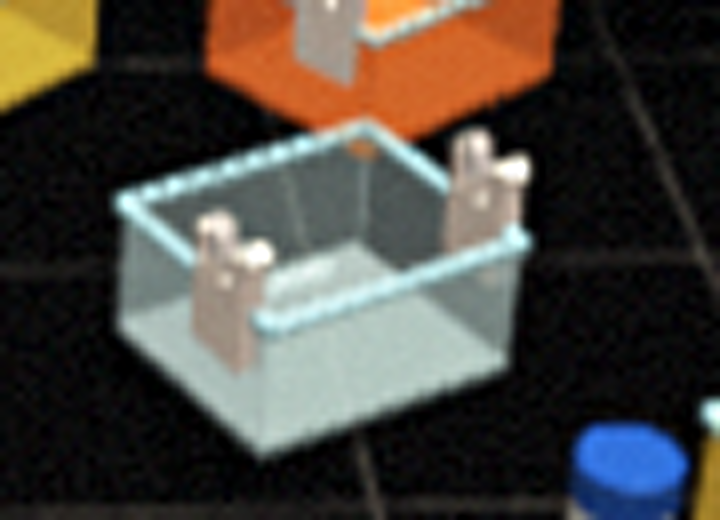

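View pics/s2.png

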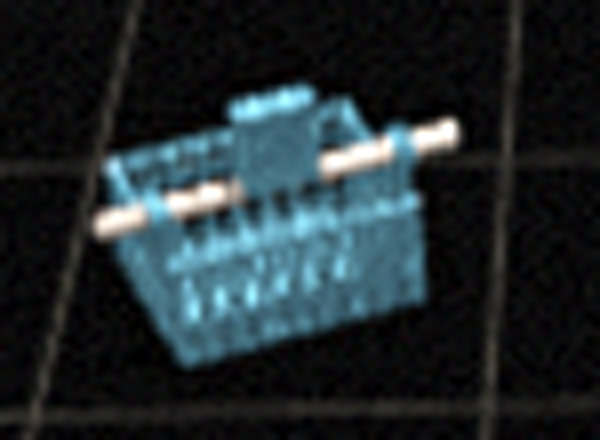

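```bash
cat > m.py <<'E'
from h import *
def ell(mask,z,c,off,name):
    pass
c=capture("top")
im=c["color"].astype(float)
# axle
sub=im[185:265,390:480]; hsv=cv2.cvtColor(c["color"],cv2.COLOR_BGR2HSV)[185:265,390:480]
m=((hsv[...,1]<70)&(hsv[...,2]>150)).astype(np.uint8); m[:, :8]=0; 
n,l,st,ct=cv2.connectedComponentsWithStats(m)
pts=[]
for i in range(1,n):
    if st[i,4]>=8: pts.append(np.argwhere(l==i)); print(st[i],ct[i])
P=np.vstack(pts)[:,::-1].astype(np.float32)
rect=cv2.minAreaRect(P); print("axle rect",rect)
B=cv2.boxPoints(rect)
# world points of axle px
W=np.array([onz(c,u+390,v+185,56)[:2] for u,v in P])
mu=W.mean(0); U,S,Vt=np.linalg.svd(W-mu); d=Vt[0]; d=d*np.sign(d[1])
t=(W-mu)@d; ctr=mu+d*(t.max()+t.min())/2; print("axle centre",ctr,"len",t.max()-t.min(),"dir",d,"yaw",np.degrees(np.arctan2(-d[0],d[1])))
# tab: cyan strip
# rim
b=[(80,217),(413,52),(557,328),(220,500)]
w=[onz(c,210+(x+.5)/7-.5,185+(y+.5)/7-.5,58)[:2] for x,y in b]
for i in range(4): e=w[(i+1)%4]-w[i]; print(w[i],np.linalg.norm(e),np.degrees(np.arctan2(e[1],e[0])))
hs=cv2.cvtColor(c["color"],cv2.COLOR_BGR2HSV)[185:265,210:300]
print(hs[40:42,20:24])
for (u,v) in [(107,297),(85,250),(125,335),(418,82),(460,165),(440,122)]: print((u,v),onz(c,210+(u+.5)/7-.5,185+(v+.5)/7-.5,83)[:2])
E
python3 m.py
```

```text
[56 11  8  5 25] [59.76 12.96]
[45 15 10  7 35] [49.71428571 17.85714286]
[19 26 12  8 45] [24.48888889 29.64444444]
[ 9 32  9  7 31] [12.87096774 34.87096774]
axle rect ((36.12449645996094, 24.267675399780273), (3.7955760955810547, 59.927940368652344), 65.05609893798828)
axle centre [ 592.54146834 -220.03222702] len 127.29676393830692 dir [-0.42524097  0.90508017] yaw 25.165917200510897
[577.24857945 211.24204589] 111.05139016902707 -63.2074418418361
[627.30628217 112.11264735] 93.74426490168271 -152.15640503549733
[544.41517921  68.3284921 ] 112.65879773244066 117.31117500360412
[492.72474718 168.42896134] 94.74828985400242 26.86316528482067
[[[113   8 134]
  [111  21 174]
  [114  21 184]
  [112  21 186]]

 [[  0   0 125]
  [107  22 161]
  [114  22 185]
  [114  22 184]]]
(107, 297) [551.81235163 198.58633521]
(85, 250) [565.59355456 205.20255736]
(125, 335) [540.68242036 193.18070585]
(418, 82) [615.45985951 108.14466509]
(460, 165) [590.99992692  95.60488348]
(440, 122) [603.66742832 101.5815461 ]
```

```bash
cat > m2.py <<'E'
from h import *
c=capture("top")
print("cam",ray(c,0,0)[0])
g=cv2.cvtColor(c["color"],cv2.COLOR_BGR2GRAY)
k=6; x0,y0=210,180
G=cv2.GaussianBlur(cv2.resize(g[y0:y0+85,x0:x0+92],None,fx=k,fy=k,interpolation=cv2.INTER_CUBIC),(0,0),2)
hsv=None
m=(G>110).astype(np.uint8)
n,l,st,ct=cv2.connectedComponentsWithStats(m); i=1+np.argmax(st[1:,4]); 
cn,_=cv2.findContours((l==i).astype(np.uint8),cv2.RETR_EXTERNAL,cv2.CHAIN_APPROX_NONE)
C=max(cn,key=len)[:,0]
W=np.array([onz(c,x0+(x+.5)/k-.5,y0+(y+.5)/k-.5,58)[:2] for x,y in C])
yaw=np.radians(27.2); o=np.array([560.4,140.0])
for it in range(3):
    ex=np.array([np.cos(yaw),np.sin(yaw)]); ey=np.array([-ex[1],ex[0]])
    X=(W-o)@ex; Y=(W-o)@ey; res={}
    sel={'F':(abs(X+47)<5)&(abs(Y)<42),'B':(abs(X-47)<5)&(abs(Y)<42),'R':(abs(Y+56)<5)&(X<-0)&(X>-38),'L':(abs(Y-56)<5)&(X<0)&(X>-38)}
    A={}
    for s,q in sel.items():
        vx,vy,px,py=cv2.fitLine(np.c_[X[q],Y[q]].astype(np.float32),cv2.DIST_HUBER,0,.01,.01).ravel()
        A[s]=(np.degrees(np.arctan(-vx/vy) if s in'FB' else np.arctan(vy/vx)),px if s in'FB' else py)
    print({s:(round(float(a),2),round(float(b),2),int(sel[s].sum())) for s,(a,b) in A.items()},np.degrees(yaw),o)
    yaw+=np.radians((A['F'][0]+A['B'][0])/2)
    o=o+ex*(A['F'][1]+A['B'][1])/2+ey*(A['R'][1]+A['L'][1])/2
ex=np.array([np.cos(yaw),np.sin(yaw)]); ey=np.array([-ex[1],ex[0]])
O=o+22*ex; print("box origin",O,"yaw",np.degrees(yaw))
im=cv2.resize(c["color"][180:265,210:302],None,fx=7,fy=7,interpolation=cv2.INTER_CUBIC)
def dot(x,y,z,col):
    u,v=proj(c,[*(O+x*ex+y*ey),z]); cv2.circle(im,(int((u-210+.5)*7),int((v-180+.5)*7)),3,col,-1)
for s in(1,-1):
    dot(0,s*50,83,(0,0,255)); dot(0,s*60,83,(0,0,255))
for x in(-67,23):
    for y in(-54,54): dot(x,y,58,(0,255,0))
cv2.imwrite("pics/t3.png",im)
# scene overlay
c=capture("scene")
im=cv2.resize(c["color"][205:280,340:430],None,fx=8,fy=8,interpolation=cv2.INTER_CUBIC)
def dot(x,y,z,col):
    u,v=proj(c,[*(O+x*ex+y*ey),z]); cv2.circle(im,(int((u-340+.5)*8),int((v-205+.5)*8)),3,col,-1)
for s in(1,-1):
    dot(0,s*50,83,(0,0,255)); dot(0,s*60,83,(0,0,255));dot(0,s*60,64,(255,0,255))
for x in(-67,23):
    for y in(-54,54): dot(x,y,58,(0,255,0));dot(x,y,0,(0,255,0))
cv2.imwrite("pics/s3.png",im)
# tab check
c=capture("top"); print("tab top",onz(c,390+275.5/7-.5,185+163.5/7-.5,86)[:2])
E
python3 m2.py
```

```text
cam [ 481.37092143   -6.4138363  1281.95166252]
{'F': (0.61, -49.23, 216), 'B': (0.69, 48.52, 215), 'R': (-0.38, -56.34, 97), 'L': (-0.18, 58.43, 99)} 27.2 [560.4 140. ]
{'F': (-0.08, -48.83, 215), 'B': (0.04, 48.66, 215), 'R': (-1.04, -57.14, 96), 'L': (-0.74, 57.61, 98)} 27.85259805485083 [559.60428465 140.76930754]
{'F': (-0.04, -48.75, 216), 'B': (0.05, 48.71, 214), 'R': (-1.02, -57.39, 96), 'L': (-0.72, 57.37, 98)} 27.833193490753878 [559.41649967 140.93557575]
box origin [578.85310716 151.19293502] yaw 27.840839887529707
tab top [ 592.46077715 -220.46489641]
```

View pics/t3.png

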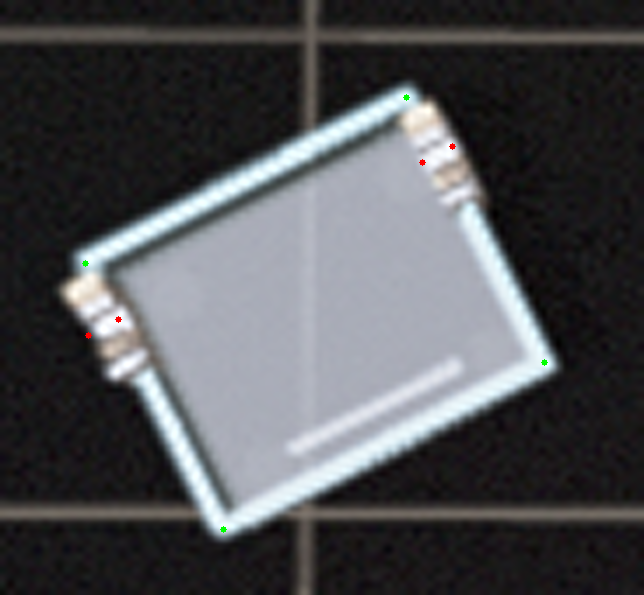

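View pics/s3.png

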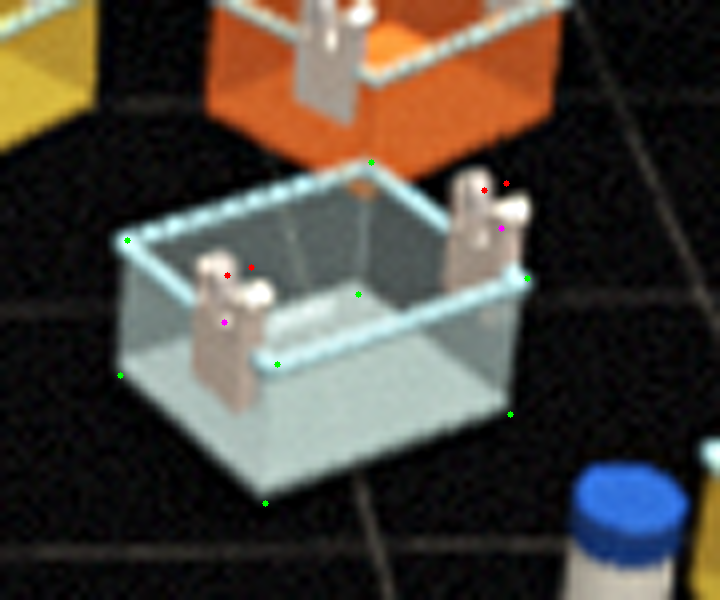

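```bash
cat > go.py <<'E'
import sys
from h import *
from scipy.spatial.transform import Rotation as Ro
def calc(x,y,z,yaw,tilt=True):
    s=r.read_state(); R=np.array(s["orientation"]); p=np.array(s["tcp_pos"])
    a=np.radians(yaw); Y=np.array([np.cos(a),np.sin(a),0]); Z=np.array([0,0,-1]); T=np.c_[np.cross(Y,Z),Y,Z]
    d=R.T@(np.array([x,y,z])-p)/10; w=Ro.from_matrix(R.T@T).as_rotvec(degrees=True)
    print("p",p.round(2),"shift cm",d.round(3),"rot deg",w.round(2),"gap",round(s["finger_gap"],2),"F",np.round(s["ft_force"],2),"t",s["time"])
if __name__=="__main__": calc(*map(float,sys.argv[1:5]))
E
python3 go.py 592.5 -220.2 403 25.2
```

```text
p [283.11 612.73 404.53] shift cm [-63.026 -62.631   0.166] rot deg [-1.e-02  0.e+00  4.e+01] gap 87.82 F [-0.64 -0.38 -0.14] t 0.4
```

```bash
python3 -m crank '[-63.03,-62.63,0.15,0,0,40,-1, -63.03,-62.63,0.15,0,0,40,-1, -63.03,-62.63,0.15,0,0,40,-1, -63.03,-62.63,0.15,0,0,40,-1, -63.03,-62.63,0.15,0,0,40,-1, -63.03,-62.63,0.15,0,0,40,-1, -63.03,-62.63,0.15,0,0,40,-1, -63.03,-62.63,0.15,0,0,40,-1, -63.03,-62.63,0.15,0,0,40,-1, -63.03,-62.63,0.15,0,0,40,-1, -63.03,-62.63,0.15,0,0,40,-1, -63.03,-62.63,0.15,0,0,40,-1, -63.03,-62.63,0.15,0,0,40,-1, -63.03,-62.63,0.15,0,0,40,-1, -63.03,-62.63,0.15,0,0,40,-1, -63.03,-62.63,0.15,0,0,40,-1, -63.03,-62.63,0.15,0,0,40,-1, -63.03,-62.63,0.15,0,0,40,-1, -63.03,-62.63,0.15,0,0,40,-1]'; python3 go.py 592.5 -220.2 300 25.2
```

```text
time: 2.78
tcp_pos: [592.6, -219.0, 403.3]
orientation: [[-0.427, 0.904, 0.0], [0.904, 0.427, 0.001], [0.0, 0.0, -1.0]]
ft_force: [-0.7, 0.1, -0.4]
finger_gap: 87.7
p [ 592.63 -218.95  403.33] shift cm [-0.112 -0.07  10.333] rot deg [ 0.03 -0.03  0.1 ] gap 87.71 F [-0.72  0.14 -0.39] t 2.775
```

```bash
python3 -m crank '[-0.1,-0.07,5,0,0,0,-1, -0.1,-0.07,10,0,0,0,-1, -0.1,-0.07,13,0,0,0,-1, -0.1,-0.07,13,0,0,0,-1]'; python3 go.py 592.5 -220.2 239 25.2; python3 - <<'E'
from h import *
c=capture("top"); crop(c,380,170,110,90,7,"g1.png")
c=capture("scene"); crop(c,200,200,100,75,8,"g2.png")
E
```

```text
time: 3.28
tcp_pos: [591.6, -220.4, 271.1]
orientation: [[-0.426, 0.905, -0.004], [0.905, 0.426, 0.001], [0.003, -0.004, -1.0]]
ft_force: [-0.1, -0.4, 0.6]
finger_gap: 87.7
p [ 591.6  -220.41  271.12] shift cm [-0.029  0.102  3.211] rot deg [-0.2  -0.17  0.04] gap 87.67 F [-0.14 -0.36  0.58] t 3.275
```

View pics/g1.png

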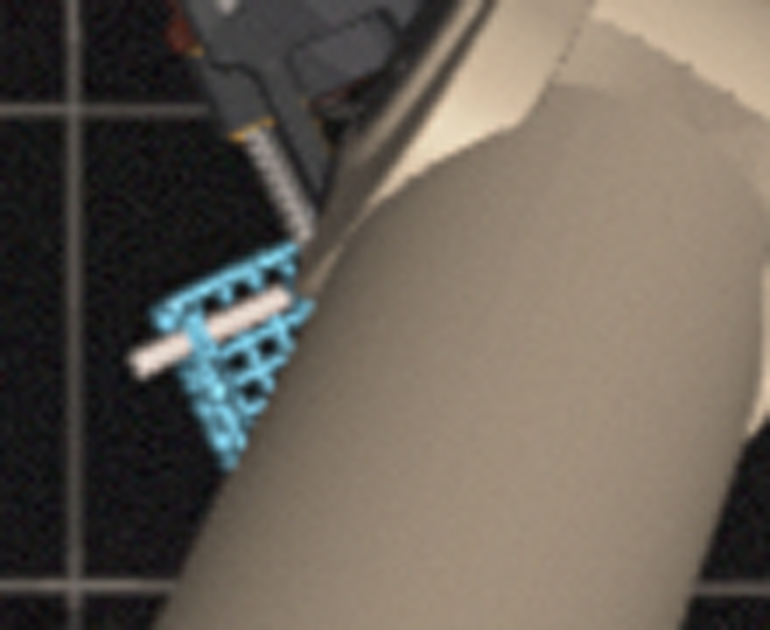

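View pics/g2.png

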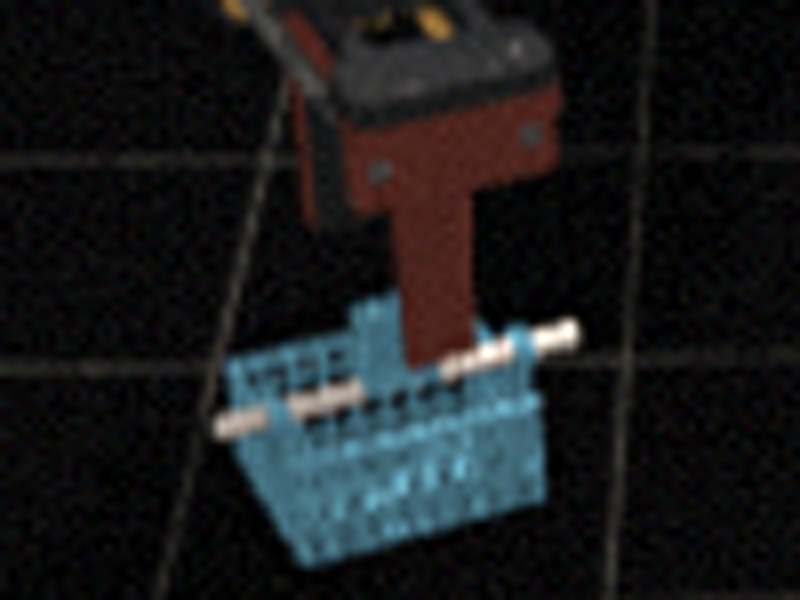

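```bash
python3 -m crank '[0,0.06,2.2,0,0,0,-1, 0,0.06,3.15,0,0,0,-1, 0,0.06,3.15,0,0,0,-1, 0,0.06,3.15,0,0,0,-1]'; python3 go.py 592.5 -220.2 239 25.2
```

```text
time: 3.88
tcp_pos: [593.3, -221.3, 242.7]
orientation: [[-0.426, 0.905, 0.001], [0.905, 0.426, -0.0], [-0.001, 0.001, -1.0]]
ft_force: [0.5, -0.5, 0.1]
finger_gap: 87.2
p [ 593.28 -221.32  242.71] shift cm [ 0.135 -0.023  0.37 ] rot deg [ 0.07  0.06 -0.01] gap 87.25 F [ 0.55 -0.5   0.12] t 3.875
```

```bash
python3 -m crank '[0.13,-0.02,0.3,0,0,0,-1, 0.13,-0.02,0.3,0,0,0,-1, 0.13,-0.02,0.3,0,0,0,1, 0.13,-0.02,0.3,0,0,0,1, 0.13,-0.02,0.3,0,0,0,1, 0.13,-0.02,0.3,0,0,0,1, 0.13,-0.02,0.3,0,0,0,1, 0.13,-0.02,0.3,0,0,0,1]'; python3 go.py 592.5 -220.2 239 25.2
```

```text
time: 4.88
tcp_pos: [592.2, -220.0, 238.6]
orientation: [[-0.426, 0.905, -0.0], [0.905, 0.426, 0.0], [0.0, -0.0, -1.0]]
ft_force: [-0.5, 0.3, -1.0]
finger_gap: 31.0
p [ 592.2  -219.98  238.64] shift cm [-0.033  0.018 -0.036] rot deg [-0. -0.  0.] gap 31.03 F [-0.52  0.28 -1.02] t 4.875
```

```bash
python3 -m crank '[0,0,0,0,0,0,1, 0,0,0,0,0,0,1, 0,0,0,0,0,0,1, 0,0,0,0,0,0,1, 0,0,0,0,0,0,1]'; python3 go.py 592.5 -220.2 239 25.2
```

```text
time: 5.5
tcp_pos: [592.2, -219.9, 238.6]
orientation: [[-0.426, 0.905, -0.0], [0.905, 0.426, 0.0], [0.0, 0.0, -1.0]]
ft_force: [0.3, 0.5, -0.5]
finger_gap: 8.9
p [ 592.2  -219.92  238.6 ] shift cm [-0.038  0.016 -0.04 ] rot deg [ 0.   -0.01  0.  ] gap 8.87 F [ 0.3   0.49 -0.55] t 5.5
```

```bash
python3 -m crank '[0,0,-2,0,0,0,1, 0,0,-5,0,0,0,1, 0,0,-9,0,0,0,1, 0,0,-12,0,0,0,1, 0,0,-12,0,0,0,1, 0,0,-12,0,0,0,1]'; python3 go.py 578.9 151.2 355 27.84
```

```text
time: 6.25
tcp_pos: [591.8, -219.7, 358.3]
orientation: [[-0.426, 0.905, -0.001], [0.905, 0.426, 0.0], [0.001, -0.0, -1.0]]
ft_force: [-0.1, 0.1, -1.2]
finger_gap: 8.9
p [ 591.82 -219.73  358.31] shift cm [34.111 14.63   0.35 ] rot deg [-0.02 -0.04 -2.63] gap 8.86 F [-0.06  0.05 -1.19] t 6.25
```

```bash
python3 -m crank '[4,1.7,0,0,0,-0.5,1, 9,3.8,0,0,0,-1,1, 14,6,0,0,0,-1.5,1, 19,8.1,0,0,0,-2,1, 24,10.3,0,0,0,-2.6,1, 28,12,0,0,0,-2.6,1, 31.5,13.5,0,0,0,-2.6,1, 33.5,14.3,0,0,0,-2.6,1, 34.1,14.6,0,0,0,-2.6,1, 34.1,14.6,0,0,0,-2.6,1, 34.1,14.6,0,0,0,-2.6,1, 34.1,14.6,0,0,0,-2.6,1]'; python3 go.py 578.9 151.2 355 27.84
python3 - <<'E'
from h import *
c=capture("top"); crop(c,200,165,110,90,7,"b1.png")
c=capture("scene"); crop(c,330,170,100,110,7,"b2.png")
E
```

```text
time: 7.75
tcp_pos: [579.3, 149.3, 358.8]
orientation: [[-0.465, 0.885, 0.0], [0.885, 0.465, -0.0], [-0.0, 0.0, -1.0]]
ft_force: [-0.3, -0.5, -1.7]
finger_gap: 9.1
p [579.26 149.35 358.77] shift cm [0.181 0.054 0.377] rot deg [ 0.    0.02 -0.15] gap 9.07 F [-0.31 -0.49 -1.65] t 7.75
```

View pics/b1.png

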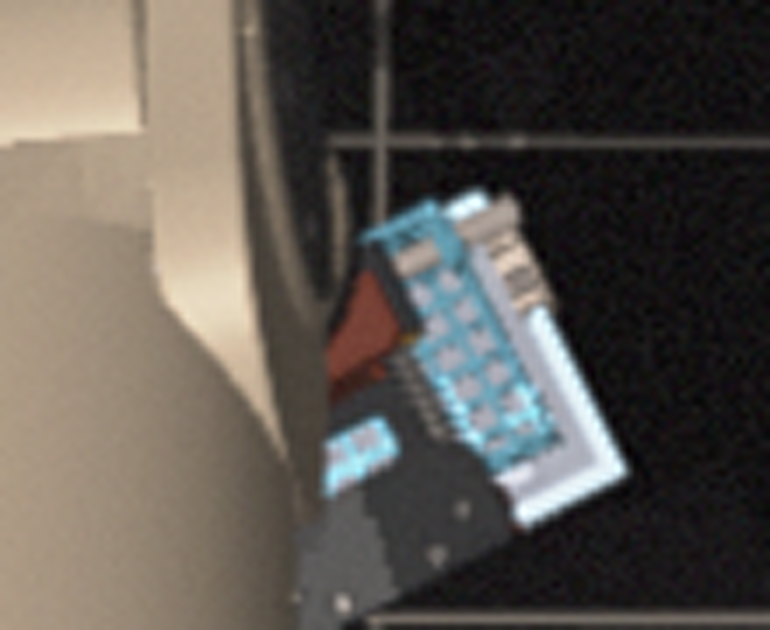

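View pics/b2.png

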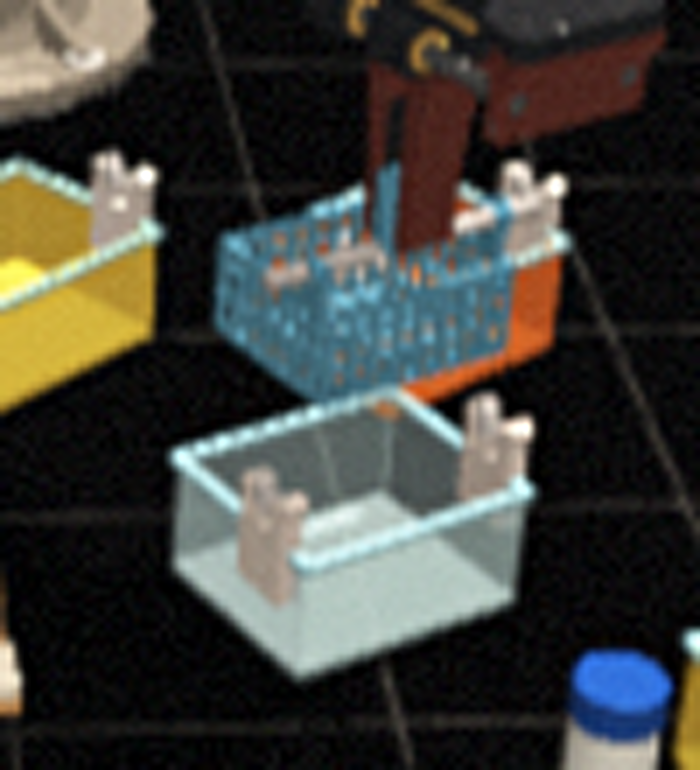

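```bash
python3 -m crank '[0.18,0.05,0.4,0,0,-0.15,1, 0.18,0.05,2,0,0,-0.15,1, 0.18,0.05,4,0,0,-0.15,1, 0.18,0.05,5.5,0,0,-0.15,1, 0.18,0.05,7,0,0,-0.15,1, 0.18,0.05,7.7,0,0,-0.15,1, 0.18,0.05,7.7,0,0,-0.15,1, 0.18,0.05,7.7,0,0,-0.15,1, 0.18,0.05,7.7,0,0,-0.15,1]'; python3 go.py 578.9 151.2 280 27.84
python3 - <<'E'
from h import *
c=capture("top"); crop(c,240,175,70,60,11,"b3.png")
c=capture("scene"); crop(c,340,195,90,75,8,"b4.png")
E
```

```text
time: 8.98
tcp_pos: [578.9, 152.6, 282.3]
orientation: [[-0.469, 0.883, 0.001], [0.883, 0.469, 0.001], [-0.0, 0.001, -1.0]]
ft_force: [1.0, 0.2, -1.7]
finger_gap: 8.7
p [578.94 152.59 282.26] shift cm [-0.121 -0.07   0.226] rot deg [0.07 0.   0.11] gap 8.73 F [ 0.98  0.24 -1.65] t 8.975
```

View pics/b3.png

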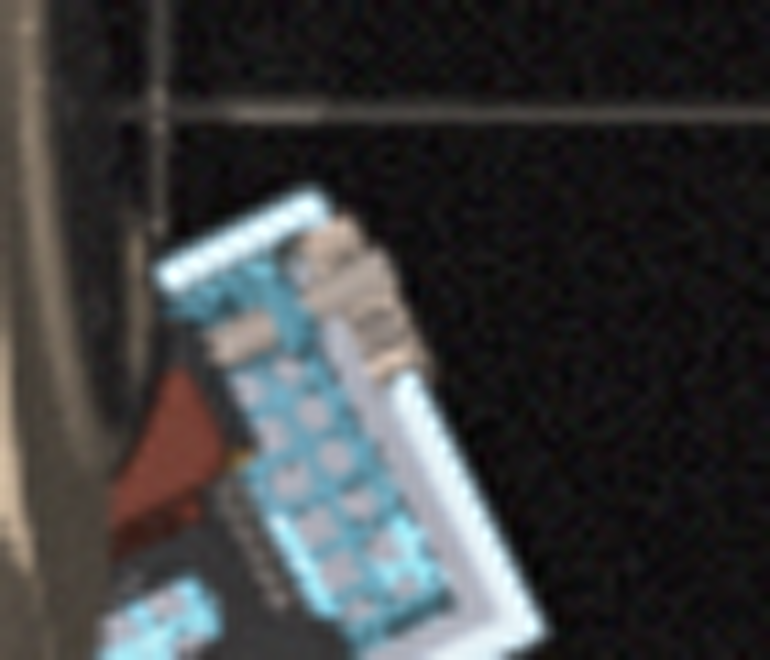

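View pics/b4.png

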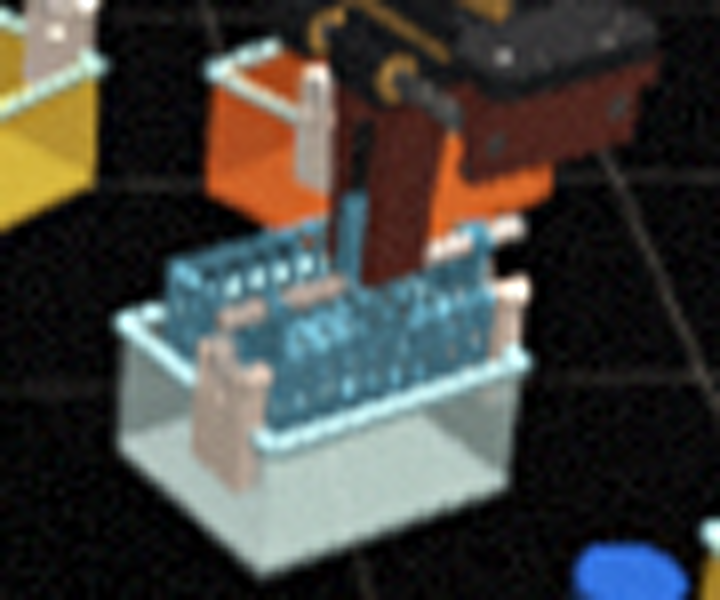

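```bash
python3 - <<'E'
from h import *
c=capture("top")
im0=cv2.imread("pics/top0.png").astype(np.float32)
O=np.array([578.85,151.19]); yaw=np.radians(27.84); ex=np.array([np.cos(yaw),np.sin(yaw)]); ey=np.array([-ex[1],ex[0]])
print(K(c))
for s in(1,-1):
  print("side",s)
  acc=0
  for y in (53,55,57):
    P=np.array([proj(c,[*(O+x*ex+s*y*ey),83]) for x in np.arange(-20,21,1)],np.float32)
    acc=acc+cv2.remap(im0,P[:,0].reshape(1,-1),P[:,1].reshape(1,-1),cv2.INTER_LINEAR)[0]/3
  for x,a in zip(range(-20,21),acc): print(x,a.round().astype(int),int(a.mean()))
E
```

```text
(np.float64(584.3003180418464), 332.29886684833895, 227.41523640469472)
side 1
-20 [107 102  94] 100
-19 [121 116 108] 115
-18 [127 124 118] 123
-17 [122 120 119] 120
-16 [139 136 138] 137
-15 [182 177 177] 178
-14 [224 218 215] 218
-13 [243 237 233] 237
-12 [238 232 228] 232
-11 [202 196 195] 198
-10 [165 163 166] 164
-9 [154 158 166] 159
-8 [163 171 183] 172
-7 [168 178 192] 179
-6 [162 171 184] 172
-5 [153 160 172] 161
-4 [155 157 165] 159
-3 [177 173 176] 175
-2 [209 203 201] 204
-1 [230 223 220] 224
0 [235 228 225] 228
1 [229 222 219] 223
2 [213 206 205] 207
3 [188 182 184] 184
4 [185 179 181] 181
5 [210 203 202] 205
6 [235 228 226] 229
7 [237 232 232] 233
8 [225 224 227] 225
9 [210 216 224] 216
10 [200 212 224] 212
11 [206 220 230] 218
12 [216 229 237] 227
13 [224 236 241] 233
14 [225 235 241] 233
15 [210 222 227] 219
16 [175 185 189] 183
17 [137 142 142] 140
18 [110 110 104] 108
19 [97 93 84] 91
20 [86 80 72] 79
side -1
-20 [230 223 205] 219
-19 [229 222 202] 217
-18 [214 207 189] 203
-17 [186 181 170] 179
-16 [177 172 169] 172
-15 [200 193 192] 195
-14 [229 221 220] 223
-13 [233 225 223] 227
-12 [211 204 202] 205
-11 [183 179 181] 181
-10 [173 176 184] 177
-9 [180 189 201] 190
-8 [182 192 205] 192
-7 [176 186 199] 186
-6 [166 175 187] 175
-5 [160 165 176] 166
-4 [177 177 184] 179
-3 [213 210 211] 211
-2 [241 236 234] 236
-1 [247 243 240] 243
0 [247 243 241] 243
1 [237 232 230] 232
2 [215 209 208] 210
3 [200 194 193] 195
4 [212 205 204] 206
5 [234 228 226] 229
6 [236 232 231] 232
7 [230 228 230] 228
8 [215 219 226] 219
9 [201 213 223] 212
10 [202 215 226] 214
11 [213 225 233] 223
12 [223 234 240] 232
13 [226 236 242] 234
14 [226 235 239] 233
15 [217 221 218] 218
16 [212 210 197] 206
17 [217 210 189] 205
18 [225 217 194] 211
19 [231 223 199] 217
20 [222 214 190] 208
```

```bash
cat > ax.py <<'E'
from h import *
c=capture("top"); s=r.read_state(); p=s["tcp_pos"]; print(p.round(2),"F",s["ft_force"].round(2),s["wrist_torque"].round(3))
yaw=np.arctan2(s["orientation"][1,1],s["orientation"][0,1]); print(np.degrees(yaw))
im=cv2.GaussianBlur(c["color"],(0,0),.5).astype(np.float32)
O=p[:2]; z=p[2]-185; ex=np.array([np.cos(yaw),np.sin(yaw)]); ey=np.array([-ex[1],ex[0]])
X=np.arange(-12,12.1,1)
for y in(-32,-36,-40,-52,-55,-58,-61,-63,-65,-67):
    P=np.array([proj(c,[*(O+x*ex+y*ey),z]) for x in X],np.float32)
    a=cv2.remap(im,P[:,0].reshape(1,-1),P[:,1].reshape(1,-1),cv2.INTER_LINEAR)[0]
    print(y,a[:,2].astype(int))
E
python3 ax.py
```

```text
[578.76 152.59 281.93] F [ 0.65 -0.75 -1.34] [-0.046  0.021 -0.023]
27.953002424678644
-32 [132 148 154 159 154 149 137 118 114 131 150 160 169 169 163 151 130 110
  92  78  75  79  85  92 101]
-36 [110 114 122 123 116 109 103 101 104 124 147 160 170 170 163 152 128 102
  87  76  76  82  89  94 101]
-40 [134 148 151 156 149 134 122 115 109 118 131 142 152 153 146 138 125 106
  93  83  79  85  92  96 101]
-52 [163 166 167 168 169 167 164 159 153 150 156 163 166 168 163 157 155 159
 163 160 153 147 139 131 127]
-55 [145 143 142 142 140 138 146 152 150 149 154 163 169 167 163 157 155 160
 165 170 176 181 182 182 179]
-58 [142 140 140 138 136 136 140 144 146 151 157 163 170 169 164 159 161 165
 167 171 178 184 188 188 190]
-61 [135 139 140 140 141 148 156 154 153 156 159 164 166 169 161 153 145 143
 146 148 154 157 162 146 119]
-63 [ 99 101 110 118 115 114 116 116 125 134 141 144 152 152 146 133 117 106
  98  97  94  94  88  77  64]
-65 [43 47 50 46 47 50 51 54 64 77 86 91 91 93 90 80 70 59 46 41 33 31 32 29
 26]
-67 [23 22 21 21 21 19 18 19 26 31 33 32 32 37 35 30 27 23 20 16 16 18 17 17
 17]
```

```bash
python3 go.py 579 151.9 269 27.84
```

```text
p [578.76 152.59 281.93] shift cm [-0.073 -0.012  1.293] rot deg [ 0.03 -0.    0.11] gap 8.79 F [ 0.65 -0.75 -1.34] t 9.175
```

```bash
python3 -m crank '[-0.07,-0.01,0.2,0,0,0.1,1, -0.07,-0.01,0.6,0,0,0.1,1, -0.07,-0.01,0.9,0,0,0.1,1, -0.07,-0.01,0.9,0,0,0.1,1, -0.07,-0.01,0.9,0,0,0.1,1]'; python3 go.py 579 151.9 269 27.84; python3 ax.py | head -2
```

```text
time: 9.8
tcp_pos: [579.0, 151.9, 272.6]
orientation: [[-0.467, 0.884, -0.0], [0.884, 0.467, -0.0], [0.0, -0.0, -1.0]]
ft_force: [0.9, -0.3, -0.7]
finger_gap: 8.9
p [578.98 151.87 272.62] shift cm [0.002 0.004 0.362] rot deg [-0.   -0.    0.01] gap 8.9 F [ 0.94 -0.28 -0.71] t 9.8
[578.99 151.91 272.71] F [ 0.29 -0.5  -1.78] [-0.011  0.026 -0.   ]
27.854095799640973
```

```bash
python3 -m crank '[0,0,0.2,0,0,0,1, 0,0,0.4,0,0,0,1, 0,0,0.4,0,0,0,1, 0,0,0.4,0,0,0,1]'; python3 ax.py | head -2;  python3 -m crank '[0,0,0.15,0,0,0,1, 0,0,0.3,0,0,0,1, 0,0,0.3,0,0,0,1]'; python3 ax.py | head -2
python3 - <<'E'
from h import *
c=capture("top"); crop(c,240,175,70,60,11,"b5.png")
c=capture("scene"); crop(c,340,195,90,75,8,"b6.png")
E
```

```text
time: 10.35
tcp_pos: [579.0, 151.9, 268.7]
orientation: [[-0.467, 0.884, 0.0], [0.884, 0.467, 0.0], [0.0, 0.0, -1.0]]
ft_force: [-0.7, -0.4, -1.1]
finger_gap: 8.7
[578.95 151.89 268.68] F [ 0.32  0.04 -1.06] [-0.018  0.022 -0.005]
27.85322291760866
time: 10.78
tcp_pos: [578.9, 151.9, 265.5]
orientation: [[-0.467, 0.884, -0.0], [0.884, 0.467, -0.0], [0.0, -0.0, -1.0]]
ft_force: [0.0, 0.3, -0.6]
finger_gap: 8.9
[578.92 151.88 265.55] F [ 0.05  0.26 -1.06] [-0.043  0.012  0.002]
27.850109817811898
```

View pics/b6.png

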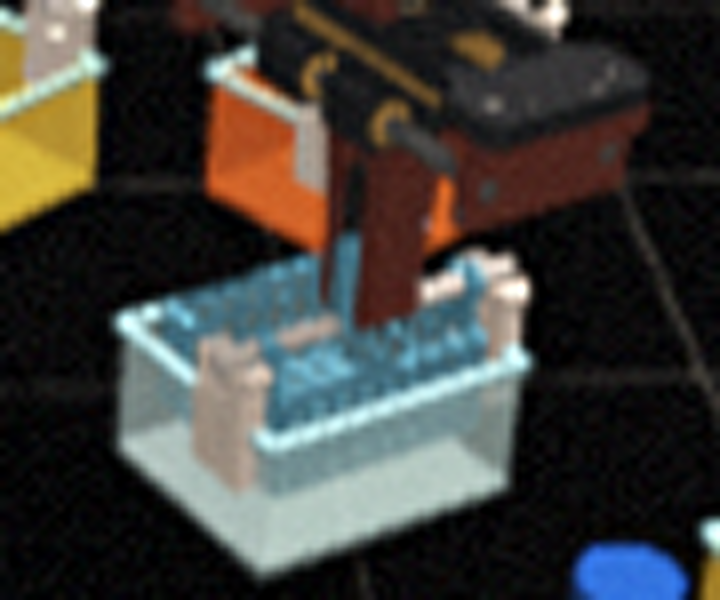

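View pics/b5.png

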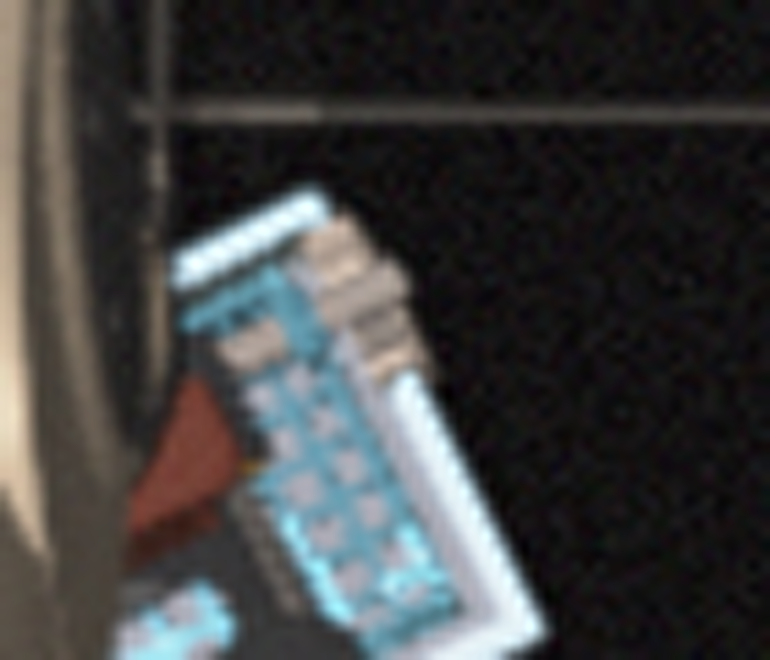

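```bash
for i in 1 2; do python3 -m crank '[0,0,0.1,0,0,0,1, 0,0,0.2,0,0,0,1, 0,0,0.2,0,0,0,1]'>/dev/null; python3 - <<'E'
from rig import r
s=r.read_state(); print(s["time"],s["tcp_pos"].round(2),s["ft_force"].round(2),s["wrist_torque"].round(3),s["finger_gap"])
E
done
```

```text
11.3 [578.9  151.86 263.55] [ 0.14 -0.66 -1.93] [-0.049 -0.027  0.009] 8.776278505268996
11.675 [579.07 151.95 261.7 ] [ 0.18  1.72 -1.09] [ 0.043 -0.132 -0.115] 8.614097684794858
```

```bash
cat > st.py <<'E'
from rig import r
import numpy as np
F=[];
s=r.read_state(); print(s["time"],s["tcp_pos"].round(2),s["ft_force"].round(2),s["wrist_torque"].round(3),round(s["finger_gap"],2),np.degrees(np.arctan2(s["orientation"][1,1],s["orientation"][0,1])).round(2),s["orientation"][:,2].round(4))
E
python3 -m crank '[0,0,0.1,0,0,0,1, 0,0,0.1,0,0,0,1]'>/dev/null; python3 st.py; python3 -m crank '[0,0,0.1,0,0,0,1, 0,0,0.1,0,0,0,1]'>/dev/null; python3 st.py
```

```text
11.925 [579.14 151.94 260.82] [0.87 0.17 0.38] [ 0.13  -0.107 -0.158] 8.92 27.84 [ 6.e-04  3.e-04 -1.e+00]
12.175 [579.26 151.93 260.03] [-0.71 -0.17  3.08] [ 0.133 -0.133 -0.302] 8.97 27.84 [ 1.e-03  5.e-04 -1.e+00]
```

```bash
python3 -m crank '[0,0,0,0,0,0.4,1, 0,0,0,0,0,0.4,1]'>/dev/null; python3 st.py; python3 -m crank '[0,0,0.1,0,0,0.2,1, 0,0,0.1,0,0,0.2,1]'>/dev/null; python3 st.py
```

```text
12.425 [579.25 151.98 259.97] [1.07 0.05 4.44] [ 0.045 -0.246  0.073] 9.01 27.48 [ 1.e-03  2.e-04 -1.e+00]
12.675 [579.27 151.93 259.22] [ 0.92 -0.15  6.9 ] [ 0.071 -0.038  0.227] 8.69 27.29 [ 1.e-03  3.e-04 -1.e+00]
```

```bash
python3 -m crank '[0,0,0.1,0,0,-0.2,1, 0,0,0.1,0,0,-0.2,1]'>/dev/null; python3 st.py; python3 -m crank '[0,0,0.1,0,0,0,1, 0,0,0.1,0,0,0,1]'>/dev/null; python3 st.py; python3 -m crank '[0,0,0.1,0,0,0,1, 0,0,0.1,0,0,0,1]'>/dev/null; python3 st.py
```

```text
12.925 [579.28 151.97 258.38] [ 0.51 -0.19  8.06] [0.094 0.02  0.038] 8.9 27.47 [ 1.e-03  6.e-04 -1.e+00]
13.175 [579.3  151.94 257.47] [0.14 0.46 9.63] [0.081 0.071 0.042] 8.79 27.47 [ 1.e-03  5.e-04 -1.e+00]
13.425 [579.33 151.88 256.51] [-0.66  0.13  9.89] [0.062 0.085 0.065] 8.98 27.46 [ 1.1e-03  6.0e-04 -1.0e+00]
```

```bash
python3 -m crank '[0,0,0.1,0,0,0,1, 0,0,0.1,0,0,0,1]'>/dev/null; python3 st.py; python3 -m crank '[0,0,0.1,0,0,0,1, 0,0,0.1,0,0,0,1]'>/dev/null; python3 st.py; python3 -m crank '[0,0,0.05,0,0,0,1, 0,0,0.05,0,0,0,1]'>/dev/null; python3 st.py;
```

```text
13.675 [579.33 151.92 255.24] [1.21 0.87 5.79] [ 0.086 -0.121  0.036] 8.67 27.47 [ 1.2e-03  4.0e-04 -1.0e+00]
13.925 [579.26 151.99 253.82] [2.84 1.45 2.12] [ 0.161 -0.581  0.042] 8.93 27.47 [ 1.1e-03  2.0e-04 -1.0e+00]
14.175 [579.2  152.03 253.02] [ 4.08  1.76 -0.52] [ 0.279 -0.915  0.075] 8.78 27.46 [ 9.e-04  1.e-04 -1.e+00]
```

```bash
python3 -m crank '[0,0.04,0,0,0,0,1, 0,0.04,0,0,0,0,1]'>/dev/null; python3 st.py; python3 -m crank '[0,0.02,0.05,0,0,0,1, 0,0.02,0.05,0,0,0,1]'>/dev/null; python3 st.py;
```

```text
14.425 [579.36 152.11 253.01] [ 4.01  0.85 -1.09] [ 0.23  -0.922  0.078] 8.8 27.46 [ 1.e-04 -1.e-04 -1.e+00]
14.675 [579.38 152.15 252.51] [ 3.21  0.9  -1.51] [ 0.257 -0.814  0.042] 8.9 27.45 [-3.e-04 -1.e-04 -1.e+00]
```

```bash
python3 -m crank '[0,0.03,0.05,0,0,0,1, 0,0.03,0.05,0,0,0,1]'>/dev/null; python3 st.py; python3 -m crank '[0,0.03,0.05,0,0,0,1, 0,0.03,0.05,0,0,0,1]'>/dev/null; python3 st.py;
```

```text
14.925 [579.53 152.15 252.39] [ 0.89 -0.51  5.3 ] [ 0.029 -0.147  0.058] 9.06 27.45 [-8.e-04 -0.e+00 -1.e+00]
15.175 [579.67 152.15 252.33] [-1.27 -0.05 10.5 ] [-0.104  0.415  0.089] 8.99 27.44 [-1.4e-03  2.0e-04 -1.0e+00]
```

```bash
python3 -m crank '[0,-0.02,0.05,0,0,0,1, 0,-0.02,0.05,0,0,0,1]'>/dev/null; python3 st.py; python3 -m crank '[0,0,0.04,0,0,0,1, 0,0,0.04,0,0,0,1]'>/dev/null; python3 st.py;
```

```text
15.425 [579.61 152.09 252.29] [-2.29 -0.64 14.26] [-0.157  0.579  0.091] 9.07 27.44 [-1.e-03  6.e-04 -1.e+00]
15.675 [579.62 152.02 252.24] [-3.43 -0.19 16.86] [-0.211  0.912  0.119] 8.88 27.44 [-1.1e-03  7.0e-04 -1.0e+00]
```

```bash
python3 -m crank '[0,-0.02,0.03,0,0,0,1, 0,-0.02,0.03,0,0,0,1]'>/dev/null; python3 st.py; python3 -m crank '[0,-0.01,0.02,0,0,0,1, 0,-0.01,0.02,0,0,0,1, 0,-0.01,0.02,0,0,0,1]'>/dev/null; python3 st.py;
```

```text
15.925 [579.57 152.   252.23] [-3.83 -0.37 19.64] [-0.173  0.975  0.112] 8.78 27.44 [-7.e-04  1.e-03 -1.e+00]
16.3 [579.52 151.96 252.2 ] [-4.46 -0.31 20.33] [-0.293  1.119  0.087] 8.84 27.44 [-6.0e-04  1.1e-03 -1.0e+00]
```

```bash
python3 -m crank '[0,-0.02,0.01,0,0,0,1, 0,-0.02,0.01,0,0,0,1, 0,-0.02,0.01,0,0,0,1, 0,-0.02,0.01,0,0,0,1]'>/dev/null; python3 st.py; python3 -m crank '[0,-0.02,0.015,0,0,0,1, 0,-0.02,0.015,0,0,0,1, 0,-0.02,0.015,0,0,0,1, 0,-0.02,0.015,0,0,0,1]'>/dev/null; python3 st.py;
```

```text
16.8 [579.44 151.97 252.19] [-4.97 -0.6  20.39] [-0.145  0.992  0.069] 8.63 27.44 [-2.0e-04  1.3e-03 -1.0e+00]
17.3 [579.39 151.89 252.18] [-4.5  -0.51 21.14] [-0.136  0.969  0.096] 9.29 27.44 [ 1.0e-04  1.4e-03 -1.0e+00]
```

```bash
python3 -m crank '[0,0,0.02,0,0,0,1, 0,0,0.02,0,0,0,1, 0,0,0.02,0,0,0,1, 0,0,0.02,0,0,0,1, 0,0,0.02,0,0,0,1, 0,0,0.02,0,0,0,1, 0,0,0.02,0,0,0,1, 0,0,0.02,0,0,0,1]'>/dev/null; python3 st.py; python3 - <<'E'
from h import *
c=capture("top"); crop(c,200,165,110,90,7,"b7.png")
c=capture("scene"); crop(c,340,195,90,75,8,"b8.png")
E
python3 st.py
```

```text
18.3 [579.39 151.91 252.17] [-4.61  0.14 22.32] [-0.165  1.171 -0.012] 8.62 27.44 [ 1.0e-04  1.6e-03 -1.0e+00]
18.4 [579.41 151.87 252.18] [-5.01 -0.12 22.96] [-0.158  1.141  0.088] 8.94 27.44 [ 2.0e-04  1.6e-03 -1.0e+00]
```

View pics/b8.png

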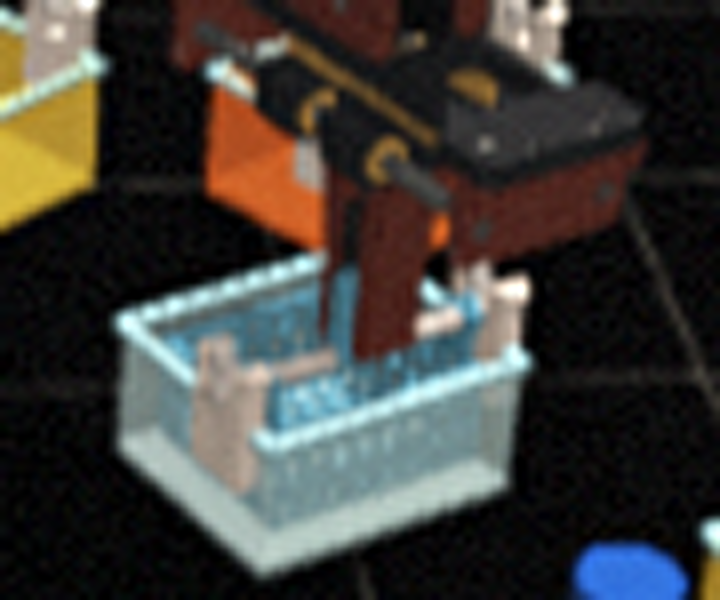

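```bash
python3 -m crank '[0,0,-0.1,0,0,0,1, 0,0,-0.19,0,0,0,1, 0,0,-0.19,0,0,0,1]'>/dev/null; python3 st.py
```

```text
18.775 [579.31 152.08 252.29] [-0.58 -0.02  8.11] [ 0.128 -0.147  0.007] 8.63 27.45 [ 3.e-04  5.e-04 -1.e+00]
```

```bash
python3 -m crank '[0,0,0,0,0,0,0, 0,0,0,0,0,0,0, 0,0,0,0,0,0,0, 0,0,0,0,0,0,0, 0,0,0,0,0,0,0, 0,0,0,0,0,0,0, 0,0,0,0,0,0,0, 0,0,0,0,0,0,0]'>/dev/null; python3 st.py;  python3 - <<'E'
from h import *
c=capture("scene"); crop(c,340,195,90,75,8,"b9.png")
E
```

```text
19.775 [579.23 152.01 251.73] [-0.62  0.76  0.29] [-0.006  0.062  0.029] 43.62 27.45 [ 1.e-04  1.e-04 -1.e+00]
```

View pics/b9.png

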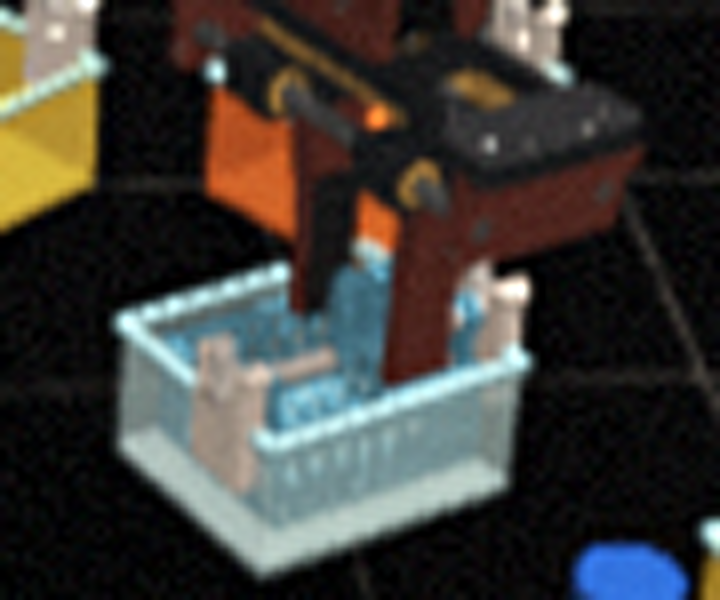

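```bash
python3 -m crank '[0,0,-1,0,0,0,0, 0,0,-3,0,0,0,0, 0,0,-6,0,0,0,0, 0,0,-10,0,0,0,0, 0,0,-14,0,0,0,0, 0,0,-16,0,0,0,0, 5,0,-16,0,0,0,0, 10,0,-16,0,0,0,0, 15,0,-16,0,0,0,0, 20,0,-16,0,0,0,0, 24,0,-16,0,0,0,0, 24,0,-16,0,0,0,0]'; python3 st.py;  python3 - <<'E'
from h import *
c=capture("top"); crop(c,205,175,100,85,8,"e1.png"); cv2.imwrite("pics/e3.png",c["color"])
c=capture("scene"); crop(c,340,195,90,75,8,"e2.png")
E
```

```text
time: 21.32
tcp_pos: [466.4, 368.5, 413.0]
orientation: [[-0.467, 0.884, 0.0], [0.884, 0.467, 0.002], [0.002, 0.001, -1.0]]
ft_force: [0.6, -1.3, -0.4]
finger_gap: 43.9
21.325 [466.36 368.48 412.97] [ 0.56 -1.33 -0.39] [-0.073  0.024 -0.024] 43.91 27.82 [ 1.0e-04  2.2e-03 -1.0e+00]
```

View pics/e1.png

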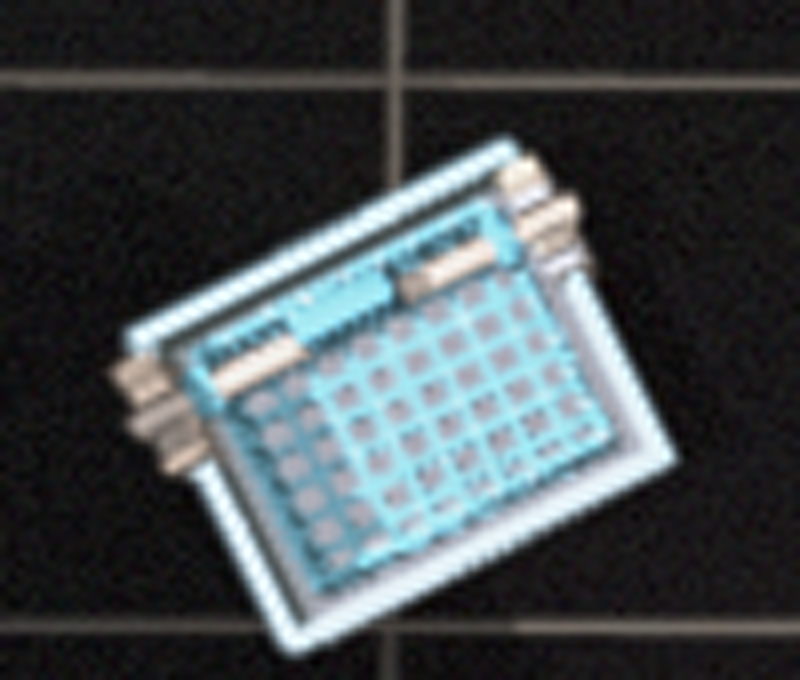

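View pics/e2.png

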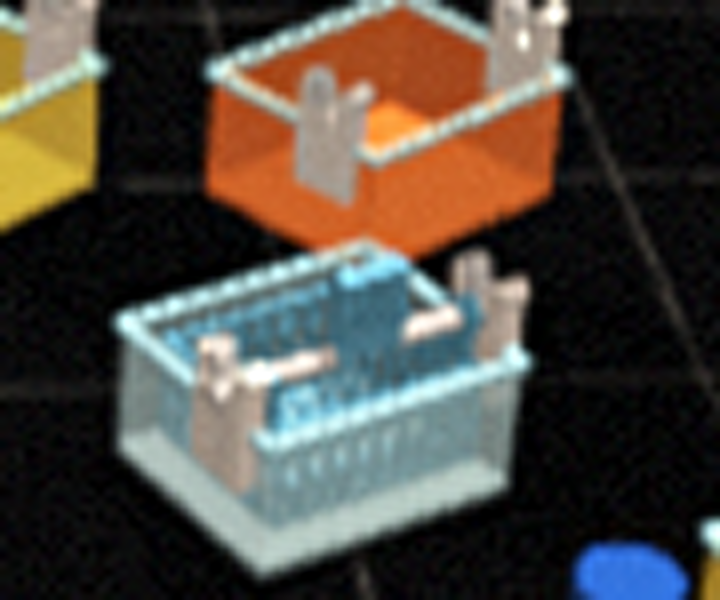

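View pics/e3.png

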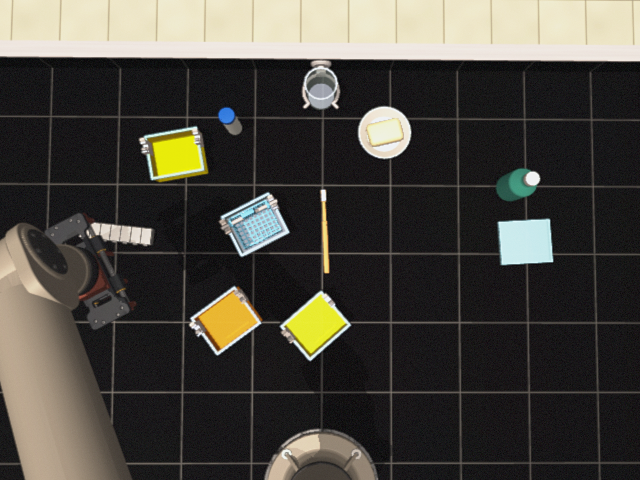

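```bash
python3 - <<'E'
from h import *
c=capture("scene"); t=capture("top")
yaw=np.radians(27.5); ex=np.array([np.cos(yaw),np.sin(yaw)]); ey=np.array([-ex[1],ex[0]]); O=np.array([579.4,151.9])
im=cv2.resize(c["color"][195:270,340:430],None,fx=8,fy=8,interpolation=cv2.INTER_CUBIC)
for x,y,z in [(0,-40,68),(0,40,68),(0,-20,68),(0,20,68),(0,14,100),(0,-14,100)]:
    u,v=proj(c,[*(O+x*ex+y*ey),z]); cv2.circle(im,(int((u-340+.5)*8),int((v-195+.5)*8)),3,(0,0,255),-1)
im2=cv2.resize(t["color"][175:260,205:305],None,fx=7,fy=7,interpolation=cv2.INTER_CUBIC)
for x,y,z in [(0,-40,68),(0,40,68),(0,-20,68),(0,20,68),(0,14,100),(0,-14,100)]:
    u,v=proj(t,[*(O+x*ex+y*ey),z]); cv2.circle(im2,(int((u-205+.5)*7),int((v-175+.5)*7)),3,(0,0,255),-1)
cv2.imwrite("pics/f1.png",im);cv2.imwrite("pics/f2.png",im2)
E
```

```text
(no output)
```

View pics/f1.png

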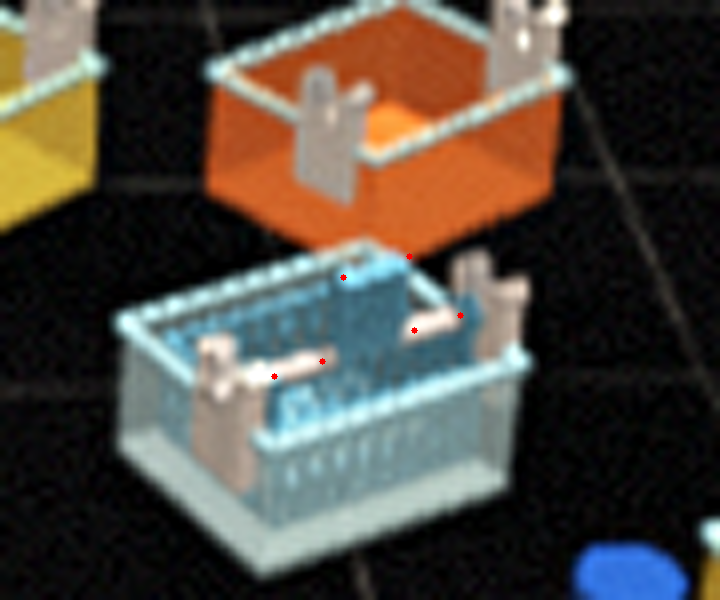

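View pics/f2.png

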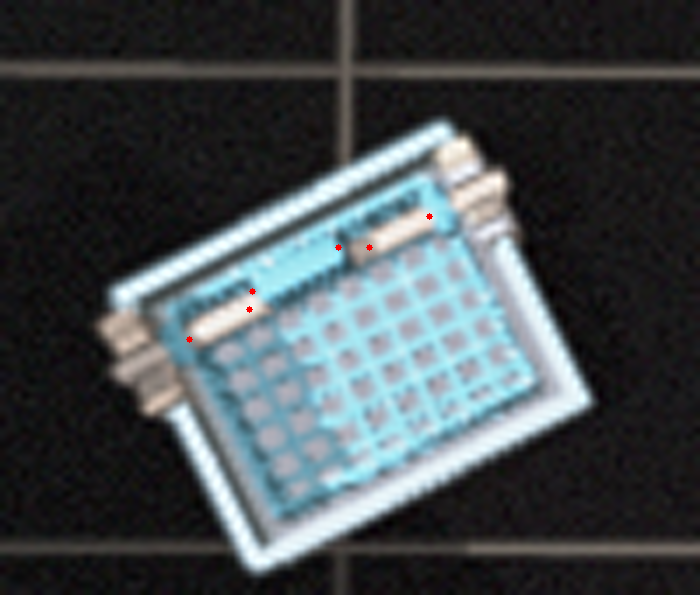

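```bash
python3 -c "
from rig import r
print(r.sign_off(), r.read_state()['time'])"
```

```text
the job is handed in; nothing more can be done
the job is handed in; nothing more can be done
```

I picked the basket up by its lift tab, pressed its axle past both catches to the bottom of both slots, and let go. I handed the job in at about 21.5 s of robot time; no verdict is reported.

- **Pressing:** The push rose to about 10 N at the catches, dropped, then rose stiffly at the bottom. I held about 20–23 N there for over 2 s. The wrist torque showed the push was split between the two ends to within about 1.5 N. I eased it to about 8 N before opening.
- **Final checks:** In both pictures the axle lies in both slots at the expected 68 mm height, to the accuracy of the images. The tab stands upright, so the basket hangs level. The other things look unmoved in the top view, except that the arm partly covers the pill case there. The arm is clear of everything.
- **What disagreed:**
  - The scene camera's box projection was about 1–2 mm sideways of the top camera's, so I steered by the top camera and by feel.
  - The box's turn measured 27.8° in the images but felt like 27.45°.
  - A sideways force of about 5 N stayed on the axle while I pressed, and it was gone after release.
- **Not measured:** The force on each slot is inferred from the wrist readings.
- **Procedure slip:** For one 4 mm stretch of the lowering I ran the typed rows twice through a shell loop. Every other move was a separate typed command.

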